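Build the sediment sieve stack on the shaker

TASK

Build the sieve stack in the middle of the shaker's round rubber pad, from the bottom up: the closed pan first, then the fine-mesh sieve, then the coarse-mesh sieve, then the knobbed lid. Seat each part fully and level in the one below, leave the stack standing free, and do not shift or tip the two crucibles standing among the parts.

Things in the scene. Friction and masses are not known exactly. Their poses are not given: they have to be found in the camera images.
- pan: Receiver pan: the lowest steel cup, 28 mm tall, smooth plain closed floor 3 mm thick, flat underside, no skirt. Outside diameter 58 mm, mouth 52 mm inside; grip across it from above. Origin: centre of underside, z up. 100 g.
- fine_sieve: Fine-mesh sieve: steel cup 36 mm tall, dense dark-grey mesh (3.5 mm grid). Outside diameter 58 mm, mouth 52 mm inside; grip across it from above. Origin: centre of underside, z up. Foot: skirt 8 mm tall, 48 mm across (42 at the bottom), drops into the mouth of the part below until the 58 mm shoulder rests on its rim; seated, its origin is 20 mm above the pan's. 120 g.
- coarse_sieve: Coarse-mesh sieve: tallest steel cup, 54 mm, wide mesh (10.5 mm grid, dark gaps). Outside diameter 58 mm, mouth 52 mm inside; grip across it from above. Origin: centre of underside, z up. Foot: skirt 8 mm tall, 48 mm across (42 at the bottom), drops into the mouth of the part below until the 58 mm shoulder rests on its rim; seated, its origin is 28 mm above the fine sieve's. 120 g.
- lid: Lid: steel disc 58 mm across, 6 mm thick, with an upright black knob (18 mm diameter, 25 mm tall) to grip from above; 39 mm tall in all. Origin: centre of underside, z up. Foot: skirt 8 mm tall, 48 mm across (42 at the bottom), drops into the mouth of the part below until the 58 mm shoulder rests on its rim; seated, its origin is 46 mm above the coarse sieve's. 80 g.
- pad (a point): Centre of the top of the shaker's black rubber pad, 80 mm in diameter, 40 mm above the bench; the pad lies on a 116 mm round aluminium plate over a white square box 140 mm wide and 28 mm tall that is fixed to the bench, turned by its yaw, and does not move or run. Axes: z up.
- crucible_a: White porcelain crucible, tapering cup 56 mm across the rim, 44 mm tall, standing among the sieve parts; may lie in any of their places; a bystander, not to be moved. Origin: centre of its underside.
- crucible_b: White porcelain crucible, the same as crucible_a; a bystander, not to be moved. Origin: centre of its underside.
Not all that is in view belongs to the job. Leave any pink or purple look-alike of the coarse_sieve alone.

How it is judged:
By the outcome, as a careful person would: the job done as asked, in the order asked, and still so for the second after the job is handed in, with the robot touching nothing.
It also fails if it takes over 120 s, if anything falls off the work surface, if the arm or the gripper's body presses on something with over 40 N, if the wrist force passes 120 N, or if a joint passes its speed limit or range.

ROBOT

A 7-joint arm with a two-finger parallel gripper is mounted at the origin on the work surface. World frame = base frame: x ahead of the robot, y to its left, z up, the work surface at z = 0. Lengths are in m, angles in rad, forces in N, time in s.
With the tool pointing down it reaches from about 0.4 to 0.9 m from the base axis. Payload 5.6 kg.
Tool frame: the origin (TCP) lies on the front face of the gripper's body, between the roots of the fingers; the fingertips stand tips_ahead ahead of it and the grasp point (between the pads) lies 69 mm ahead of it (tips_ahead is the distance from the TCP to the fingertips, in m); z points along the fingers, y is the line along which they close (so a half turn about z gives the same grasp; the last joint's range is limited). The gripper opens to 92 mm and grips with 3 to 60 N. Pads are 20 mm wide; open, the fingers measure 128 mm over their backs; the gripper's body (75 mm by 189 mm) begins 69 mm behind the grasp point.
Start: joints at [1.24, 0.468, -0.012, 1.603, 0.006, 1.071, -0.056], TCP at [0.184, -0.623, 0.303] pointing down, gripper open.
Joint ranges: [-2.53, 2.53], [-0.31, 2.02], [-1.57, 1.55], [0.28, 2.44], [-1.29, 4.43], [0.15, 1.84], [-2.92, 2.92]. Speed limits (rad/s): [2.57, 2.57, 3.14, 3.14, 3.14, 3.14, 3.14].

INTERFACE

Orientations are given as a 3x3 rotation matrix whose columns are the frame's x, y, z axes.
In Python, from cell import state, read_camera, close_job, tips_ahead gives the robot as it stands.
- The arm moves only by the tool play_rows, never from a script. Its argument "plan" is a list of rows, each an object with "linear": the shift along the world's x, y, z in cm, a list of three; "turn": the turn, a rotation vector about the world's x, y, z in degrees, a list of three; "fingers": the finger opening in cm, from 0 to 9.19. In form: [{"linear": [x, y, z], "turn": [ax, ay, az], "fingers": fingers}, ...]. A call has 1 to 10 rows; each row shifts and turns the commanded pose from where the row before left it; what a row does not reach is not made up. A row lasts 1/12 s, in which the tool goes at most 41.7 mm and 7.16 degrees, less where a joint would pass 70% of its speed; a pose out of reach is approached as far as the arm can. A call with a gripper value outside its range is refused whole. The fingers move at their own pace and stop on an object; "newtons" is the grip in N (left out, the last holds). Time passes only in rows, so rows that do not move let the fingers close. It gives the time, the measured TCP pose, the force, the opening and the grip force at its end, in the units of the state.
- state(): the state, without advancing time (a new reading comes with each control period).
- read_camera(name): name is "scene" or "side" or "wrist"; returns a dict with "img" (480x640x3 uint8, red, green, blue), "fov_y" (degrees; the focal length in pixels is half the picture's height over the tangent of half this angle, whatever the lens; pixels are square), "cx", "cy" (the principal point, pixels), "D" ([k1, k2, p1, p2, k3] as OpenCV has them; the pictures are not rectified), "world_from_camera" (4x4, takes a point from camera to world coordinates); the wrist camera has in their place "T_tool_cam" (4x4, takes a point from camera to tool coordinates, whose origin is the TCP and whose axes are the flange's). Camera axes: x right, y up, looking along -z (the intrinsics and any distortion apply to the point x, -y, -z); pixel columns grow to the right and rows downward; lengths in m; the calibration is good to about 2 mm. A picture is of the moment at which its call begins: read the wrist's pose just before it. There is no depth.
- close_job(): hands the job in; it is judged then, once.
The state is a dict: "clock": time; "q": joint angles; "dq": joint speeds; "joint_torque": joint torques, N m; "position": TCP position; "tool_rot": TCP orientation; "wrist_force": force on the tool from outside, world axes, zero at the start; "ft_torque": the same for the moment, N m; "grip_width": opening from 0.0 (shut) to 1.0 (fully open); "grasp_force": force on a finger pad.
Only numpy, scipy, OpenCV 4.12 (cv2) and the standard library are available. Lean on these libraries where they do the work, as an engineer would, in place of code of your own. Each camera call takes 0.05 s, during which the arm holds its last target. There are 200 camera calls.

## Working session

There is one attempt and no reset: what is moved stays moved. The work goes in short steps, Python scripts to look and compute and a tool call to move; the robot and the scene stay as the last step left them, time stands still between calls to the robot, and variables do not carry over. Pictures are saved under pics/ and viewed, at most 14 in all, crops included, and the job is handed in when it is done.

Besides the shell and the picture viewer there is one more tool, called after "Request:" by a JSON object that holds its "op" and its "data". play_rows: Moves the arm, as the interface text tells. Its arguments: {"type":"object","properties":{"plan":{"type":"array"},"newtons":{"type":"number"}},"required":["plan"]}

```bash
mkdir -p pics; ls; cat > h.py <<'E'
import numpy as np, cv2
from cell import state, read_camera, close_job, tips_ahead
def cam(name,fn):
    s=state(); c=read_camera(name); cv2.imwrite(fn,c["img"][:,:,::-1]); 
    if name=="wrist":
        T=np.eye(4);T[:3,:3]=s["tool_rot"];T[:3,3]=s["position"];c["world_from_camera"]=T@np.array(c["T_tool_cam"])
    np.savez(fn+".npz",**{k:np.array(v) for k,v in c.items()}); return c
def K(c):
    f=240/np.tan(np.radians(float(c["fov_y"]))/2); return np.array([[f,0,float(c["cx"])],[0,f,float(c["cy"])],[0,0,1]])
def ray(c,uv):
    p=cv2.undistortPoints(np.array(uv,float).reshape(-1,1,2),K(c),np.array(c["D"],float)).reshape(-1,2)
    d=np.c_[p[:,0],-p[:,1],-np.ones(len(p))]; T=np.array(c["world_from_camera"])
    return T[:3,3],d@T[:3,:3].T
def onz(c,uv,z):
    o,d=ray(c,uv); return o+d*((z-o[2])/d[:,2])[:,None]
def proj(c,P):
    T=np.linalg.inv(np.array(c["world_from_camera"])); P=np.atleast_2d(P)@T[:3,:3].T+T[:3,3]
    P=P*[1,-1,-1]; return cv2.projectPoints(P,np.zeros(3),np.zeros(3),K(c),np.array(c["D"],float))[0].reshape(-1,2)
E
python3 - <<'E'
from h import *
s=state(); print(s,tips_ahead)
for n in("scene","side","wrist"):
    c=cam(n,f"pics/{n}0.png"); print(n,c["fov_y"],c["cx"],c["cy"],c["D"],np.round(c["world_from_camera"],3))
E
```

```text
pics
{'clock': 0.0, 'q': array([ 1.23999404,  0.46834593, -0.0115922 ,  1.60365707,  0.00603998,
        1.07140512, -0.0562889 ]), 'dq': array([-8.30599199e-04,  8.78511294e-05,  8.47437734e-04,  1.26961381e-03,
       -1.71548622e-03,  1.69089250e-03, -1.41297637e-03]), 'joint_torque': array([ 5.73068360e-05, -5.20568383e+01, -1.26700918e-02, -2.43749267e+01,
       -5.67174854e-02,  1.72508840e-02,  1.42411332e-04]), 'position': array([ 0.1843006 , -0.62285806,  0.30174666]), 'tool_rot': array([[ 9.58882154e-01,  2.83803767e-01, -6.61340204e-04],
       [ 2.83804490e-01, -9.58880740e-01,  1.65479933e-03],
       [-1.64508100e-04, -1.77444887e-03, -9.99998412e-01]]), 'wrist_force': array([ 0.32971113,  0.03856329, -0.86190312]), 'ft_torque': array([-0.02501725, -0.0521761 ,  0.05166197]), 'grasp_force': 0.0, 'grip_width': 0.9961154199795308} 0.0881
scene 45.17921665240725 317.18006271318427 241.68498325650003 [-0.00488582  0.          0.          0.          0.        ] [[ 0.108 -0.577  0.81   1.413]
 [ 0.994  0.053 -0.094 -0.131]
 [ 0.011  0.815  0.579  0.682]
 [ 0.     0.     0.     1.   ]]
side 47.7485758099137 324.361719262783 246.06731621494657 [-0.1294932  0.         0.         0.         0.       ] [[-0.952  0.167 -0.258  0.25 ]
 [-0.307 -0.532  0.789  0.83 ]
 [-0.005  0.83   0.557  0.664]
 [ 0.     0.     0.     1.   ]]
wrist 60.72052248143899 309.1434461793581 238.7292740233383 [-0.03365705  0.          0.          0.          0.        ] [[ 0.283  0.917  0.281  0.263]
 [-0.959  0.272  0.08  -0.6  ]
 [-0.002 -0.292  0.956  0.385]
 [ 0.     0.     0.     1.   ]]
```

View pics/scene0.png

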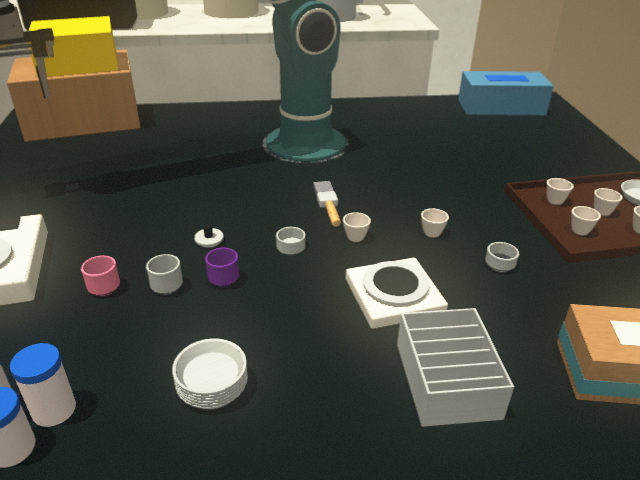

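View pics/side0.png

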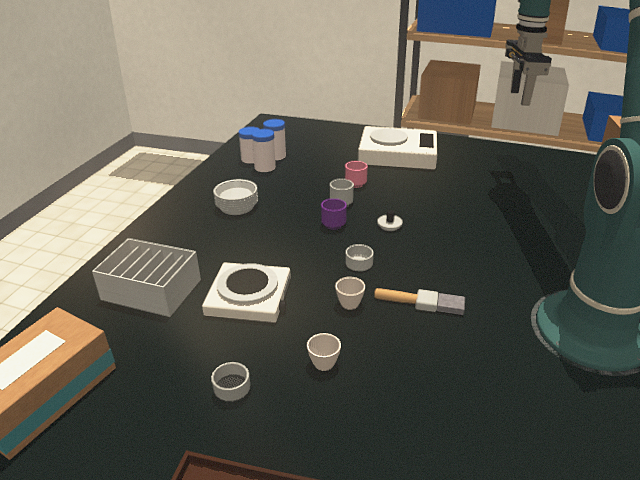

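```bash
python3 - <<'E'
import cv2,numpy as np
a=cv2.imread("pics/scene0.png");b=cv2.imread("pics/side0.png")
def cr(im,u,v,w=50,h=50): return cv2.resize(im[v-h//2:v+h//2,u-w//2:u+w//2],(266,266),interpolation=cv2.INTER_CUBIC)
r1=np.hstack([cr(a,291,240),cr(a,502,256),cr(a,164,273)])
r2=np.hstack([cr(b,359,257),cr(b,231,381),cr(b,341,192)])
cv2.imwrite("pics/crop1.png",np.vstack([r1,r2]))
E
```

```text
(no output)
```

View pics/crop1.png

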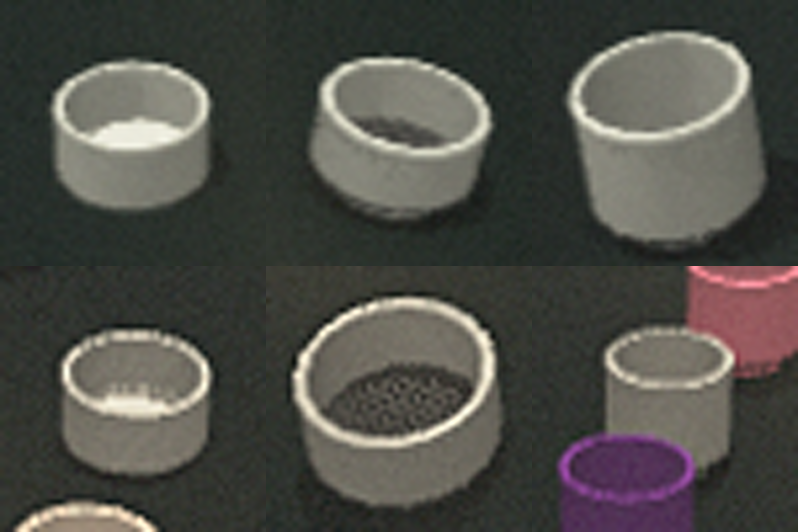

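```bash
cat >> h.py <<'E'
def load(n): return dict(np.load(n))
def tri(obs):
    A=np.zeros((3,3));b=np.zeros(3)
    for c,uv in obs:
        o,d=ray(c,[uv]);d=d[0]/np.linalg.norm(d[0]);M=np.eye(3)-np.outer(d,d);A+=M;b+=M@o
    return np.linalg.solve(A,b)
E
python3 - <<'E'
from h import *
a=load("pics/scene0.png.npz");b=load("pics/side0.png.npz")
for n,z,p,q in [("pan",.028,(290.6,234.7),(359.6,251.2)),("fine",.036,(503.1,250.7),(230.4,375.7)),("coarse",.054,(163.1,264),(341.9,183.9)),("pad",.04,(395,282.5),(247,283)),("lid disc",.014,(209,238),(390,222)),("crA",.044,(356.5,219),(350,286)),("crB",.044,(434.5,214.5),(323.5,343))]:
    print(n,np.round(onz(a,[p],z)[0],4),np.round(onz(b,[q],z)[0],4),np.round(tri([(a,p),(b,q)]),4))
w=load("pics/wrist0.png.npz"); print(proj(w,[[.5,0,.04]]))
E
```

```text
pan [ 0.4709 -0.0747  0.028 ] [ 0.4685 -0.075   0.028 ] [ 0.4689 -0.075   0.0273]
fine [0.5728 0.3232 0.036 ] [0.5687 0.3264 0.036 ] [0.5698 0.3247 0.0338]
coarse [ 0.5788 -0.3083  0.054 ] [ 0.575  -0.3063  0.054 ] [ 0.5759 -0.3091  0.0522]
pad [0.6516 0.0958 0.04  ] [0.6393 0.1082 0.04  ] [0.6437 0.0988 0.0326]
lid disc [ 0.4474 -0.2375  0.014 ] [ 0.4368 -0.2313  0.014 ] [ 0.4385 -0.2388  0.0086]
crA [0.4506 0.0605 0.044 ] [0.4508 0.0634 0.044 ] [0.4507 0.0611 0.0432]
crB [0.4484 0.223  0.044 ] [0.4512 0.221  0.044 ] [0.4507 0.2222 0.0454]
[[-313.63516774 -351.56602115]]
```

Request:
{"op": "play_rows", "data": {"plan": [{"linear":[1.8,3.4,0],"turn":[0,0,6.5],"fingers":9},{"linear":[1.8,3.4,0],"turn":[0,0,6.5],"fingers":9},{"linear":[1.8,3.4,0],"turn":[0,0,6.5],"fingers":9},{"linear":[1.8,3.4,0],"turn":[0,0,6.5],"fingers":9},{"linear":[1.8,3.4,0],"turn":[0,0,6.5],"fingers":9},{"linear":[1.8,3.4,0],"turn":[0,0,6.5],"fingers":9},{"linear":[1.8,3.4,0],"turn":[0,0,6.5],"fingers":9},{"linear":[1.8,3.4,0],"turn":[0,0,6.5],"fingers":9},{"linear":[1.8,3.4,0],"turn":[0,0,6.5],"fingers":9},{"linear":[1.8,3.4,0],"turn":[0,0,6.5],"fingers":9}], "newtons": 15}}

```text
clock: 0.98
position: [0.3648, -0.2815, 0.3027]
tool_rot: [[0.143, 0.99, -0.0], [0.99, -0.143, -0.0], [-0.0, 0.0, -1.0]]
wrist_force: [0.3, -0.8, 0.2]
grip_width: 0.983
grasp_force: 0.0
```

Request:
{"op": "play_rows", "data": {"plan": [{"linear":[1.7,3.4,-0.5],"turn":[0,0,2],"fingers":9},{"linear":[1.7,3.4,-0.5],"turn":[0,0,2],"fingers":9},{"linear":[1.7,3.4,-0.5],"turn":[0,0,2],"fingers":9},{"linear":[1.7,3.4,-0.5],"turn":[0,0,2.2],"fingers":9},{"linear":[1.7,3.4,-0.5],"turn":[0,0,0],"fingers":9},{"linear":[1.9,3.6,-0.5],"turn":[0,0,0],"fingers":9},{"linear":[0,0,0],"turn":[0,0,0],"fingers":9}]}}

```text
clock: 1.57
position: [0.4707, -0.0696, 0.2725]
tool_rot: [[-0.005, 1.0, 0.002], [1.0, 0.005, 0.004], [0.004, 0.002, -1.0]]
wrist_force: [0.2, -0.0, 0.6]
grip_width: 0.981
grasp_force: 0.0
```

```bash
python3 - <<'E'
from h import *
s=state();print(s["position"],s["tool_rot"])
c=cam("wrist","pics/w1.png");print(np.round(c["world_from_camera"],3))
print(proj(c,[[.469,-.075,.028],[.644,.1,.04],[.451,.061,.044]]))
E
```

```text
[ 0.47070961 -0.06961827  0.27248598] [[-0.00528734  0.99998442  0.00179102]
 [ 0.99997766  0.00527997  0.00409836]
 [ 0.00408884  0.00181265 -0.99999   ]]
[[ 1.    -0.004 -0.002  0.469]
 [ 0.005  0.958  0.287  0.012]
 [ 0.001 -0.287  0.958  0.356]
 [ 0.     0.     0.     1.   ]]
[[307.80740509 226.06357418]
 [560.09568209 -11.12091684]
 [282.78237186  44.12187955]]
```

View pics/w1.png

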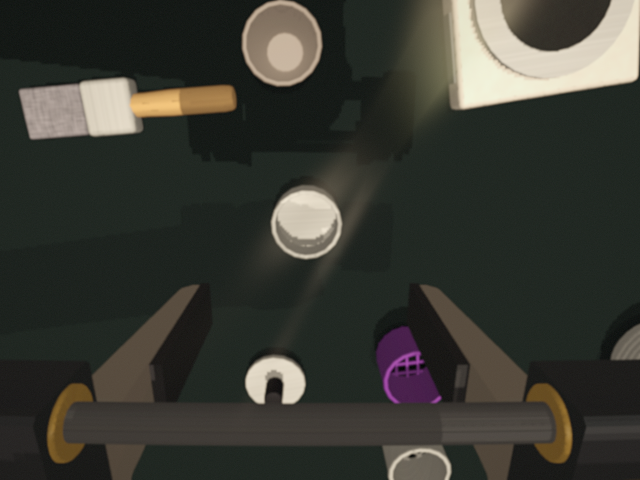

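```bash
python3 - <<'E'
from h import *
c=load("pics/w1.png.npz")
print(onz(c,[(306.3,222.8),(271,223),(341.5,223),(306,258)],.028))
im=cv2.imread("pics/w1.png")[170:280,250:370]
P=proj(c,[[.468+.029*np.cos(t),-.072+.029*np.sin(t),.028] for t in np.linspace(0,6.28,40)])
im=cv2.resize(im,None,fx=5,fy=5,interpolation=cv2.INTER_CUBIC)
for p in P: cv2.circle(im,tuple(int(x) for x in ((p-[250,170])*5+2)),2,(0,0,255),-1)
cv2.imwrite("pics/w1c.png",im)
E
```

```text
[[ 0.46774536 -0.07221908  0.028     ]
 [ 0.43859791 -0.07251404  0.028     ]
 [ 0.49681262 -0.07225856  0.028     ]
 [ 0.46757326 -0.10298296  0.028     ]]
```

View pics/w1c.png

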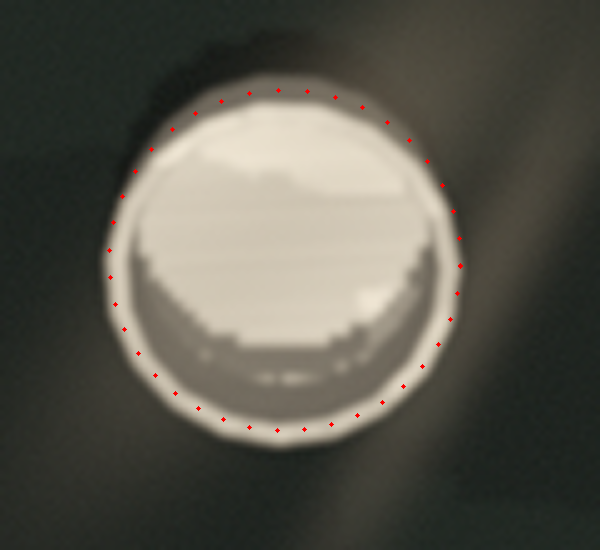

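Request:
{"op": "play_rows", "data": {"plan": [{"linear":[-0.3,-0.5,-3],"turn":[0,0,0],"fingers":9},{"linear":[0,0,-3],"turn":[0,0,0],"fingers":9},{"linear":[0,0,-3],"turn":[0,0,0],"fingers":9},{"linear":[0,0,-3],"turn":[0,0,0],"fingers":9},{"linear":[0,0,-3],"turn":[0,0,0],"fingers":9},{"linear":[0,0,-1.5],"turn":[0,0,0],"fingers":9},{"linear":[0,0,-1],"turn":[0,0,0],"fingers":9},{"linear":[0,0,0],"turn":[0,0,0],"fingers":9},{"linear":[0,0,0],"turn":[0,0,0],"fingers":9}]}}

```text
clock: 2.37
position: [0.4655, -0.0828, 0.0979]
tool_rot: [[0.006, 1.0, -0.0], [1.0, -0.006, -0.0], [-0.0, -0.0, -1.0]]
wrist_force: [-0.1, 0.0, -0.3]
grip_width: 0.981
grasp_force: 0.0
```

Request:
{"op": "play_rows", "data": {"plan": [{"linear":[0.2,0.8,-0.3],"turn":[0,0,0],"fingers":9},{"linear":[0,0,-0.3],"turn":[0,0,0],"fingers":9},{"linear":[0,0,0],"turn":[0,0,0],"fingers":9}]}}

```text
clock: 2.62
position: [0.4679, -0.0738, 0.0922]
tool_rot: [[0.004, 1.0, 0.001], [1.0, -0.004, -0.0], [-0.0, 0.001, -1.0]]
wrist_force: [-0.6, -0.4, 0.2]
grip_width: 0.976
grasp_force: 0.0
```

Request:
{"op": "play_rows", "data": {"plan": [{"linear":[0,0,0],"turn":[0,0,0],"fingers":6.2},{"linear":[0,0,0],"turn":[0,0,0],"fingers":5.5},{"linear":[0,0,0],"turn":[0,0,0],"fingers":5},{"linear":[0,0,0],"turn":[0,0,0],"fingers":5},{"linear":[0,0,0],"turn":[0,0,0],"fingers":5},{"linear":[0,0,0],"turn":[0,0,0],"fingers":5},{"linear":[0,0,0],"turn":[0,0,0],"fingers":5},{"linear":[0,0,0],"turn":[0,0,0],"fingers":5}]}}

```text
clock: 3.28
position: [0.4676, -0.0744, 0.0918]
tool_rot: [[0.006, 1.0, 0.0], [1.0, -0.006, -0.0], [-0.0, 0.0, -1.0]]
wrist_force: [0.3, -1.9, 1.8]
grip_width: 0.623
grasp_force: 15.0
```

Request:
{"op": "play_rows", "data": {"plan": [{"linear":[0,0,2],"turn":[0,0,0],"fingers":5},{"linear":[0,0,3],"turn":[0,0,0],"fingers":5},{"linear":[2,1,3],"turn":[0,0,0],"fingers":5},{"linear":[3,1,2.5],"turn":[0,0,0],"fingers":5},{"linear":[3,1,2.5],"turn":[0,0,0],"fingers":5},{"linear":[3,1,2],"turn":[0,0,0],"fingers":5},{"linear":[3,1,2],"turn":[0,0,0],"fingers":5},{"linear":[3,1,0],"turn":[0,0,0],"fingers":5},{"linear":[0,0,0],"turn":[0,0,0],"fingers":5},{"linear":[0,0,0],"turn":[0,0,0],"fingers":5}]}}

```text
clock: 4.12
position: [0.6376, -0.0133, 0.2607]
tool_rot: [[0.004, 1.0, -0.001], [1.0, -0.004, 0.001], [0.001, -0.001, -1.0]]
wrist_force: [-0.6, 0.2, -1.0]
grip_width: 0.623
grasp_force: 15.0
```

```bash
python3 - <<'E'
from h import *
s=state();print(s["position"],s["tool_rot"][:,2],s["grasp_force"])
c=cam("wrist","pics/w2.png")
im=cv2.imread("pics/w2.png")
cx,cy=.644,.099
for r in(.04,.058):
  for p in proj(c,[[cx+r*np.cos(t),cy+r*np.sin(t),.04 if r<.05 else .036] for t in np.linspace(0,6.28,60)]): cv2.circle(im,tuple(int(round(x)) for x in p),1,(0,0,255),-1)
cv2.imwrite("pics/w2c.png",im)
E
```

```text
[ 0.63763668 -0.01332081  0.26072436] [-1.42687197e-03  7.66995987e-04 -9.99998688e-01] 14.99977944418788
```

View pics/w2c.png

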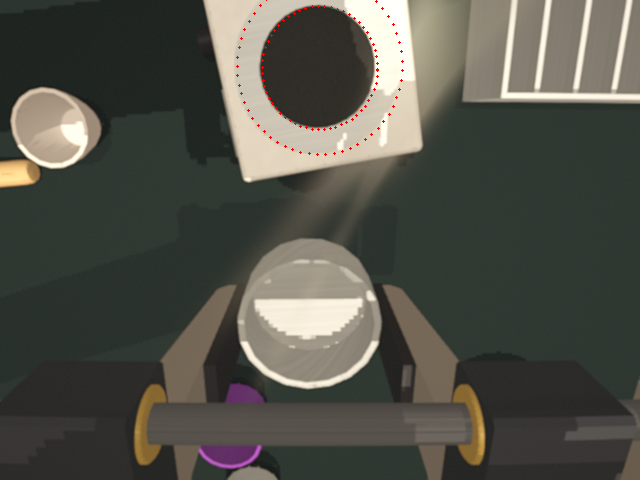

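Request:
{"op": "play_rows", "data": {"plan": [{"linear":[0.6,2,0],"turn":[0,0,0],"fingers":5},{"linear":[0,3,0],"turn":[0,0,0],"fingers":5},{"linear":[0,3,-1],"turn":[0,0,0],"fingers":5},{"linear":[0,3,-2],"turn":[0,0,0],"fingers":5},{"linear":[0,0.2,-3],"turn":[0,0,0],"fingers":5},{"linear":[0,0,-3],"turn":[0,0,0],"fingers":5},{"linear":[0,0,-2],"turn":[0,0,0],"fingers":5},{"linear":[0,0,0],"turn":[0,0,0],"fingers":5},{"linear":[0,0,0],"turn":[0,0,0],"fingers":5},{"linear":[0,0,0],"turn":[0,0,0],"fingers":5}]}}

```text
clock: 5.0
position: [0.6436, 0.0973, 0.1529]
tool_rot: [[0.006, 1.0, 0.001], [1.0, -0.006, 0.0], [0.0, 0.001, -1.0]]
wrist_force: [0.3, -0.6, -1.0]
grip_width: 0.619
grasp_force: 15.0
```

Request:
{"op": "play_rows", "data": {"plan": [{"linear":[0,0.15,-0.8],"turn":[0,0,0],"fingers":5},{"linear":[0,0,-0.6],"turn":[0,0,0],"fingers":5},{"linear":[0,0,-0.4],"turn":[0,0,0],"fingers":5},{"linear":[0,0,-0.2],"turn":[0,0,0],"fingers":5},{"linear":[0,0,0],"turn":[0,0,0],"fingers":5},{"linear":[0,0,0],"turn":[0,0,0],"fingers":5}]}}

```text
clock: 5.5
position: [0.6435, 0.0992, 0.1319]
tool_rot: [[0.006, 1.0, 0.0], [1.0, -0.006, -0.0], [-0.0, 0.0, -1.0]]
wrist_force: [-0.9, 0.3, 0.3]
grip_width: 0.617
grasp_force: 15.0
```

Request:
{"op": "play_rows", "data": {"plan": [{"linear":[0,0,-0.1],"turn":[0,0,0],"fingers":5},{"linear":[0,0,0],"turn":[0,0,0],"fingers":5},{"linear":[0,0,0],"turn":[0,0,0],"fingers":5}]}}

```text
clock: 5.75
position: [0.6436, 0.0993, 0.1318]
tool_rot: [[0.006, 1.0, 0.0], [1.0, -0.006, -0.0], [-0.0, 0.0, -1.0]]
wrist_force: [-2.9, -0.5, 6.4]
grip_width: 0.618
grasp_force: 15.0
```

Contact. Release, rise, and step back in −y to view.

Request:
{"op": "play_rows", "data": {"plan": [{"linear":[0,0,0],"turn":[0,0,0],"fingers":6.4},{"linear":[0,0,0],"turn":[0,0,0],"fingers":7.5},{"linear":[0,0,0],"turn":[0,0,0],"fingers":8.5},{"linear":[0,0,0],"turn":[0,0,0],"fingers":8.5},{"linear":[0,0,2],"turn":[0,0,0],"fingers":8.5},{"linear":[0,0,3],"turn":[0,0,0],"fingers":8.5},{"linear":[0,0,4],"turn":[0,0,0],"fingers":8.5},{"linear":[0,0,4],"turn":[0,0,0],"fingers":8.5},{"linear":[0,0,0],"turn":[0,0,0],"fingers":8.5},{"linear":[0,0,0],"turn":[0,0,0],"fingers":8.5}]}}

```text
clock: 6.58
position: [0.6447, 0.0997, 0.2636]
tool_rot: [[0.006, 1.0, 0.006], [1.0, -0.006, 0.001], [0.001, 0.006, -1.0]]
wrist_force: [-0.9, -0.0, -0.2]
grip_width: 0.926
grasp_force: 0.0
```

```bash
python3 - <<'E'
from h import *
def draw(c,im,cx,cy,r,z,x0,y0,k,col=(0,0,255)):
  for p in proj(c,[[cx+r*np.cos(t),cy+r*np.sin(t),z] for t in np.linspace(0,6.28,60)]): cv2.circle(im,tuple(int(round(x)) for x in ((p-[x0,y0])*k+k/2-.5)),1,col,-1)
out=[]
for n in("wrist","scene","side"):
    s=state();c=cam(n,f"pics/{n}3.png");p=proj(c,[[.6436,.0993,.068]])[0];print(n,p)
    k=2 if n=="wrist" else 4; w=266//k//2
    x0,y0=max(0,int(p[0])-w),max(0,int(p[1])-w)
    im=cv2.imread(f"pics/{n}3.png")[y0:y0+2*w,x0:x0+2*w];im=cv2.resize(im,None,fx=k,fy=k,interpolation=cv2.INTER_CUBIC)
    raw=im.copy()
    draw(c,im,.6436,.0993,.029,.068,x0,y0,k);draw(c,im,.6436,.0993,.04,.04,x0,y0,k,(0,255,0))
    out.append(cv2.resize(np.vstack([raw,im]),(264,528)))
cv2.imwrite("pics/c3.png",np.hstack(out))
E
```

```text
wrist [307.50081185 236.02408003]
scene [397.43293207 266.96471767]
side [245.62711896 267.91907326]
```

View pics/c3.png

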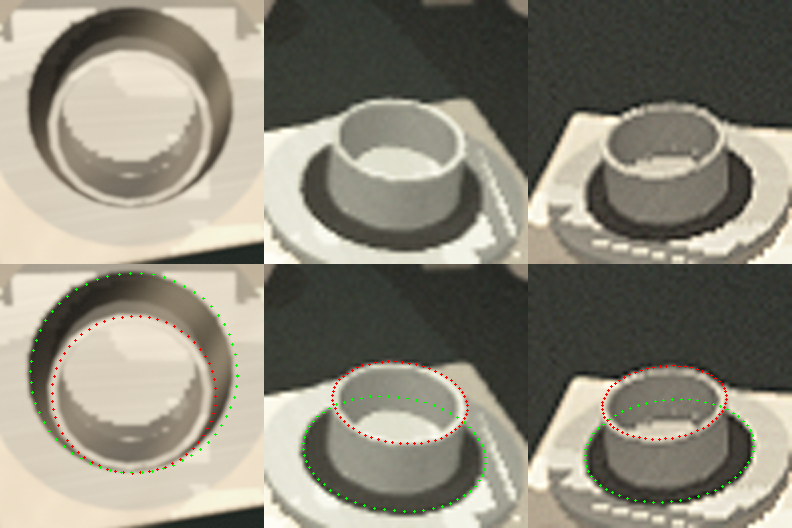

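Request:
{"op": "play_rows", "data": {"plan": [{"linear":[-0.9,2.8,0],"turn":[0,0,0],"fingers":9},{"linear":[-0.9,2.8,0],"turn":[0,0,0],"fingers":9},{"linear":[-0.9,2.8,0],"turn":[0,0,0],"fingers":9},{"linear":[-0.9,2.8,0],"turn":[0,0,0],"fingers":9},{"linear":[-0.9,2.8,0],"turn":[0,0,0],"fingers":9},{"linear":[-0.9,2.8,0],"turn":[0,0,0],"fingers":9},{"linear":[-0.9,2.8,0],"turn":[0,0,0],"fingers":9},{"linear":[-1.0,2.8,0],"turn":[0,0,0],"fingers":9},{"linear":[0,0,0],"turn":[0,0,0],"fingers":9},{"linear":[0,0,0],"turn":[0,0,0],"fingers":9}]}}

```text
clock: 7.57
position: [0.5686, 0.3252, 0.2589]
tool_rot: [[0.001, 1.0, -0.003], [1.0, -0.001, -0.001], [-0.001, -0.003, -1.0]]
wrist_force: [0.6, -0.6, -0.9]
grip_width: 0.981
grasp_force: 0.0
```

```bash
cat >> h.py <<'E'
def draw(c,im,cx,cy,r,z,x0,y0,k,col=(0,0,255)):
  for p in proj(c,[[cx+r*np.cos(t),cy+r*np.sin(t),z] for t in np.linspace(0,6.28,60)]): cv2.circle(im,tuple(int(round(x)) for x in ((p-[x0,y0])*k+k/2-.5)),1,col,-1)
def look(c,fn,circs,w=70,k=4):
    p=proj(c,[[circs[0][0],circs[0][1],circs[0][3]]])[0]; x0,y0=max(0,int(p[0])-w),max(0,int(p[1])-w)
    im=cv2.imread(fn)[y0:y0+2*w,x0:x0+2*w]; im=cv2.resize(im,None,fx=k,fy=k,interpolation=cv2.INTER_CUBIC)
    for q in circs: draw(c,im,*q,x0,y0,k)
    cv2.imwrite(fn.replace(".png","c.png"),im); print("crop origin",x0,y0,"ctr",p)
E
python3 - <<'E'
from h import *
s=state();print(s["position"],s["tool_rot"][:,2])
c=cam("wrist","pics/w4.png");look(c,"pics/w4.png",[(.570,.325,.029,.036)])
E
```

```text
[0.56859942 0.32515427 0.25885164] [-3.06796946e-03 -6.31411178e-04 -9.99995094e-01]
crop origin 243 155 ctr [313.20971129 225.40487284]
```

View pics/w4c.png

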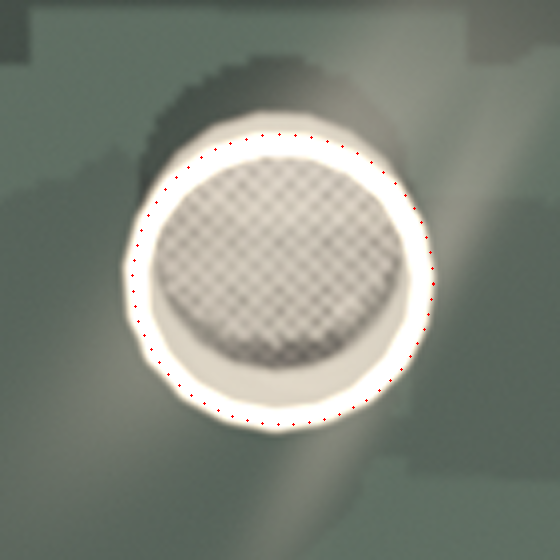

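Request:
{"op": "play_rows", "data": {"plan": [{"linear":[0,-0.1,-3],"turn":[0,0,0],"fingers":9},{"linear":[0,0,-3],"turn":[0,0,0],"fingers":9},{"linear":[0,0,-3],"turn":[0,0,0],"fingers":9},{"linear":[0,0,-3],"turn":[0,0,0],"fingers":9},{"linear":[0,0,-2],"turn":[0,0,0],"fingers":9},{"linear":[0,0,-1],"turn":[0,0,0],"fingers":9},{"linear":[0,0,-0.5],"turn":[0,0,0],"fingers":9},{"linear":[0,0,0],"turn":[0,0,0],"fingers":9},{"linear":[0,0,0],"turn":[0,0,0],"fingers":9}]}}

```text
clock: 8.37
position: [0.5712, 0.3221, 0.1066]
tool_rot: [[0.006, 1.0, 0.001], [1.0, -0.006, 0.001], [0.001, 0.001, -1.0]]
wrist_force: [-0.8, -0.2, 0.5]
grip_width: 0.979
grasp_force: 0.0
```

Request:
{"op": "play_rows", "data": {"plan": [{"linear":[-0.2,0.2,-0.5],"turn":[0,0,0],"fingers":9},{"linear":[0,0,-0.5],"turn":[0,0,0],"fingers":9},{"linear":[0,0,0],"turn":[0,0,0],"fingers":9},{"linear":[0,0,0],"turn":[0,0,0],"fingers":6.3},{"linear":[0,0,0],"turn":[0,0,0],"fingers":5.5},{"linear":[0,0,0],"turn":[0,0,0],"fingers":5},{"linear":[0,0,0],"turn":[0,0,0],"fingers":5},{"linear":[0,0,0],"turn":[0,0,0],"fingers":5},{"linear":[0,0,0],"turn":[0,0,0],"fingers":5},{"linear":[0,0,0],"turn":[0,0,0],"fingers":5}]}}

```text
clock: 9.2
position: [0.5687, 0.3242, 0.0959]
tool_rot: [[0.006, 1.0, 0.0], [1.0, -0.006, 0.0], [0.0, 0.0, -1.0]]
wrist_force: [-0.1, 0.4, 0.3]
grip_width: 0.625
grasp_force: 15.0
```

Request:
{"op": "play_rows", "data": {"plan": [{"linear":[0,0,2],"turn":[0,0,0],"fingers":5},{"linear":[0,0,3],"turn":[0,0,0],"fingers":5},{"linear":[0.5,-2,3],"turn":[0,0,0],"fingers":5},{"linear":[1,-3,3],"turn":[0,0,0],"fingers":5},{"linear":[1,-3,2.4],"turn":[0,0,0],"fingers":5},{"linear":[1,-3,0],"turn":[0,0,0],"fingers":5},{"linear":[1,-3,0],"turn":[0,0,0],"fingers":5},{"linear":[1,-3,0],"turn":[0,0,0],"fingers":5},{"linear":[1,-3,0],"turn":[0,0,0],"fingers":5},{"linear":[1,-2.5,0],"turn":[0,0,0],"fingers":5}]}}

```text
clock: 10.03
position: [0.6432, 0.0977, 0.2281]
tool_rot: [[0.007, 1.0, -0.001], [1.0, -0.007, -0.001], [-0.001, -0.001, -1.0]]
wrist_force: [0.4, 0.5, -1.5]
grip_width: 0.631
grasp_force: 15.0
```

Request:
{"op": "play_rows", "data": {"plan": [{"linear":[0,0,-1],"turn":[0,0,0],"fingers":5},{"linear":[0,0,-2],"turn":[0,0,0],"fingers":5},{"linear":[0,0,-2],"turn":[0,0,0],"fingers":5},{"linear":[0,0,0],"turn":[0,0,0],"fingers":5},{"linear":[0,0,0],"turn":[0,0,0],"fingers":5},{"linear":[0,0,0],"turn":[0,0,0],"fingers":5}]}}

```text
clock: 10.53
position: [0.6433, 0.1011, 0.1791]
tool_rot: [[0.005, 1.0, 0.001], [1.0, -0.005, 0.0], [0.0, 0.001, -1.0]]
wrist_force: [0.2, 0.6, -1.0]
grip_width: 0.629
grasp_force: 15.0
```

Request:
{"op": "play_rows", "data": {"plan": [{"linear":[0,-0.2,0],"turn":[0,0,0],"fingers":5},{"linear":[0,0,-0.6],"turn":[0,0,0],"fingers":5},{"linear":[0,0,-0.6],"turn":[0,0,0],"fingers":5},{"linear":[0,0,-0.4],"turn":[0,0,0],"fingers":5},{"linear":[0,0,-0.4],"turn":[0,0,0],"fingers":5},{"linear":[0,0,0],"turn":[0,0,0],"fingers":5},{"linear":[0,0,0],"turn":[0,0,0],"fingers":5}]}}

```text
clock: 11.12
position: [0.6428, 0.0986, 0.1579]
tool_rot: [[0.005, 1.0, -0.001], [1.0, -0.005, -0.0], [-0.0, -0.001, -1.0]]
wrist_force: [0.1, 0.5, -1.6]
grip_width: 0.626
grasp_force: 15.0
```

Request:
{"op": "play_rows", "data": {"plan": [{"linear":[0,0,-0.2],"turn":[0,0,0],"fingers":5},{"linear":[0,0,-0.1],"turn":[0,0,0],"fingers":5},{"linear":[0,0,0],"turn":[0,0,0],"fingers":5},{"linear":[0,0,0],"turn":[0,0,0],"fingers":5}]}}

```text
clock: 11.45
position: [0.6432, 0.0987, 0.1559]
tool_rot: [[0.005, 1.0, 0.001], [1.0, -0.005, 0.0], [0.0, 0.001, -1.0]]
wrist_force: [-0.6, -0.2, 3.0]
grip_width: 0.63
grasp_force: 15.0
```

Request:
{"op": "play_rows", "data": {"plan": [{"linear":[0,0,0],"turn":[0,0,0],"fingers":6.4},{"linear":[0,0,0],"turn":[0,0,0],"fingers":7.5},{"linear":[0,0,0],"turn":[0,0,0],"fingers":8.5},{"linear":[0,0,0],"turn":[0,0,0],"fingers":8.5},{"linear":[0,0,2],"turn":[0,0,0],"fingers":8.5},{"linear":[0,0,3],"turn":[0,0,0],"fingers":8.5},{"linear":[0,0,3],"turn":[0,0,0],"fingers":8.5},{"linear":[0,0,4],"turn":[0,0,0],"fingers":8.5},{"linear":[-0.5,-3.4,0],"turn":[0,0,0],"fingers":8.5},{"linear":[-0.5,-3.4,0],"turn":[0,0,0],"fingers":8.5}]}}

```text
clock: 12.28
position: [0.634, 0.033, 0.2787]
tool_rot: [[0.0, 1.0, 0.006], [1.0, -0.0, 0.002], [0.002, 0.006, -1.0]]
wrist_force: [1.1, -1.8, -0.5]
grip_width: 0.925
grasp_force: 0.0
```

Request:
{"op": "play_rows", "data": {"plan": [{"linear":[-0.5,-3.4,0],"turn":[0,0,0],"fingers":8.5},{"linear":[-0.5,-3.4,0],"turn":[0,0,0],"fingers":8.5},{"linear":[-0.5,-3.4,0],"turn":[0,0,0],"fingers":8.5},{"linear":[-0.5,-3.4,0],"turn":[0,0,0],"fingers":8.5},{"linear":[-0.5,-3.4,0],"turn":[0,0,0],"fingers":8.5},{"linear":[-0.5,-3.4,0],"turn":[0,0,0],"fingers":8.5},{"linear":[-0.8,-3.4,0],"turn":[0,0,0],"fingers":8.5},{"linear":[-0.8,-3.4,0],"turn":[0,0,0],"fingers":8.5},{"linear":[-0.6,-3.4,0],"turn":[0,0,0],"fingers":8.5},{"linear":[-0.5,-3.4,0],"turn":[0,0,0],"fingers":8.5}]}}

```text
clock: 13.12
position: [0.5752, -0.3112, 0.2755]
tool_rot: [[0.006, 1.0, -0.0], [1.0, -0.006, -0.0], [-0.0, -0.0, -1.0]]
wrist_force: [0.3, 0.2, -0.8]
grip_width: 0.926
grasp_force: 0.0
```

Request:
{"op": "play_rows", "data": {"plan": [{"linear":[0,0,0],"turn":[0,0,0],"fingers":8.5},{"linear":[0,0,0],"turn":[0,0,0],"fingers":8.5},{"linear":[0,0,0],"turn":[0,0,0],"fingers":8.5}]}}

```text
clock: 13.37
position: [0.5761, -0.3086, 0.2752]
tool_rot: [[0.005, 1.0, 0.0], [1.0, -0.005, 0.001], [0.001, 0.0, -1.0]]
wrist_force: [0.5, 0.8, 0.5]
grip_width: 0.927
grasp_force: 0.0
```

```bash
python3 - <<'E'
from h import *
s=state();print(s["position"],s["tool_rot"][:,2])
c=cam("wrist","pics/w5.png");
im=cv2.imread("pics/w5.png");draw(c,im,.576,-.309,.029,.054,0,0,1);draw(c,im,.439,-.237,.029,.014,0,0,1);draw(c,im,.439,-.237,.009,.039,0,0,1)
cv2.imwrite("pics/w5c.png",im)
E
```

```text
[ 0.57614895 -0.3086213   0.27520949] [ 1.25288452e-04  1.04308217e-03 -9.99999448e-01]
```

View pics/w5c.png

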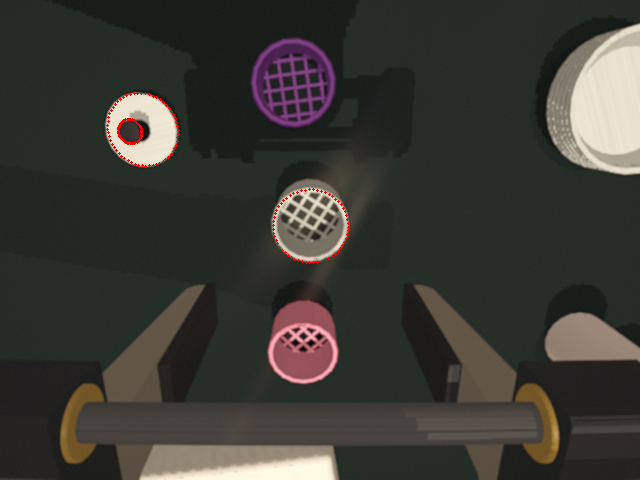

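Request:
{"op": "play_rows", "data": {"plan": [{"linear":[0,0,-3],"turn":[0,0,0],"fingers":8.8},{"linear":[0,0,-3],"turn":[0,0,0],"fingers":8.8},{"linear":[0,0,-3],"turn":[0,0,0],"fingers":8.8},{"linear":[0,0,-3],"turn":[0,0,0],"fingers":8.8},{"linear":[0,0,-2],"turn":[0,0,0],"fingers":8.8},{"linear":[0,0,-1.5],"turn":[0,0,0],"fingers":8.8},{"linear":[0,0,-0.5],"turn":[0,0,0],"fingers":8.8},{"linear":[0,0,0],"turn":[0,0,0],"fingers":8.8},{"linear":[0,0,0],"turn":[0,0,0],"fingers":8.8}]}}

```text
clock: 14.17
position: [0.577, -0.3089, 0.1164]
tool_rot: [[0.004, 1.0, 0.002], [1.0, -0.004, -0.0], [-0.0, 0.002, -1.0]]
wrist_force: [0.5, 0.5, -0.5]
grip_width: 0.956
grasp_force: 0.0
```

Request:
{"op": "play_rows", "data": {"plan": [{"linear":[-0.1,0,-0.5],"turn":[0,0,0],"fingers":8.8},{"linear":[0,0,0],"turn":[0,0,0],"fingers":6.3},{"linear":[0,0,0],"turn":[0,0,0],"fingers":5.5},{"linear":[0,0,0],"turn":[0,0,0],"fingers":5},{"linear":[0,0,0],"turn":[0,0,0],"fingers":5},{"linear":[0,0,0],"turn":[0,0,0],"fingers":5},{"linear":[0,0,0],"turn":[0,0,0],"fingers":5},{"linear":[0,0,0],"turn":[0,0,0],"fingers":5},{"linear":[0,0,0],"turn":[0,0,0],"fingers":5}]}}

```text
clock: 14.92
position: [0.5753, -0.3096, 0.1108]
tool_rot: [[0.006, 1.0, 0.001], [1.0, -0.006, -0.0], [-0.0, 0.001, -1.0]]
wrist_force: [0.3, 0.7, 3.8]
grip_width: 0.636
grasp_force: 15.0
```

Request:
{"op": "play_rows", "data": {"plan": [{"linear":[0,0,2],"turn":[0,0,0],"fingers":5},{"linear":[0,0,3],"turn":[0,0,0],"fingers":5},{"linear":[0,0,3.5],"turn":[0,0,0],"fingers":5},{"linear":[0,1,3.5],"turn":[0,0,0],"fingers":5},{"linear":[0,2,3],"turn":[0,0,0],"fingers":5},{"linear":[0.5,3,1],"turn":[0,0,0],"fingers":5},{"linear":[0.6,3.5,0],"turn":[0,0,0],"fingers":5},{"linear":[0.6,3.5,0],"turn":[0,0,0],"fingers":5},{"linear":[0.6,3.5,0],"turn":[0,0,0],"fingers":5},{"linear":[0.6,3.5,0],"turn":[0,0,0],"fingers":5}]}}

```text
clock: 15.75
position: [0.6035, -0.108, 0.27]
tool_rot: [[0.006, 1.0, -0.001], [1.0, -0.006, -0.0], [-0.0, -0.001, -1.0]]
wrist_force: [0.1, -0.5, -1.3]
grip_width: 0.642
grasp_force: 15.0
```

Request:
{"op": "play_rows", "data": {"plan": [{"linear":[0.6,3.5,0],"turn":[0,0,0],"fingers":5},{"linear":[0.6,3.5,0],"turn":[0,0,0],"fingers":5},{"linear":[0.6,3.5,0],"turn":[0,0,0],"fingers":5},{"linear":[0.6,3.5,0],"turn":[0,0,0],"fingers":5},{"linear":[0.6,3,0],"turn":[0,0,0],"fingers":5},{"linear":[0.6,2.5,0],"turn":[0,0,0],"fingers":5},{"linear":[0.4,1.2,0],"turn":[0,0,0],"fingers":5},{"linear":[0,0,0],"turn":[0,0,0],"fingers":5},{"linear":[0,0,0],"turn":[0,0,0],"fingers":5},{"linear":[0,0,0],"turn":[0,0,0],"fingers":5}]}}

```text
clock: 16.58
position: [0.644, 0.0949, 0.2698]
tool_rot: [[0.008, 1.0, -0.001], [1.0, -0.008, -0.002], [-0.002, -0.001, -1.0]]
wrist_force: [0.8, -0.7, -1.2]
grip_width: 0.64
grasp_force: 15.0
```

Request:
{"op": "play_rows", "data": {"plan": [{"linear":[0,0.4,-1],"turn":[0,0,0],"fingers":5},{"linear":[0,0,-2],"turn":[0,0,0],"fingers":5},{"linear":[0,0,-2],"turn":[0,0,0],"fingers":5},{"linear":[0,0,0],"turn":[0,0,0],"fingers":5},{"linear":[0,0,0],"turn":[0,0,0],"fingers":5},{"linear":[0,0,0],"turn":[0,0,0],"fingers":5}]}}

```text
clock: 17.08
position: [0.6445, 0.1009, 0.221]
tool_rot: [[0.007, 1.0, 0.001], [1.0, -0.007, 0.0], [0.0, 0.001, -1.0]]
wrist_force: [-0.4, 0.1, -1.3]
grip_width: 0.639
grasp_force: 15.0
```

```bash
python3 - <<'E'
from h import *
s=state();print(s["position"],s["tool_rot"][:,2])
o=[]
for n in("scene","side"):
    c=cam(n,f"pics/{n}6.png");look(c,f"pics/{n}6.png",[(.6435,.0988,.029,.096),(.6435,.0988,.029,s["position"][2]-.1108+.008)],w=49,k=4);o.append(cv2.imread(f"pics/{n}6c.png"))
cv2.imwrite("pics/c6.png",np.hstack(o))
E
```

```text
[0.64445127 0.10086247 0.22099386] [ 8.46775441e-04  1.05951871e-04 -9.99999636e-01]
crop origin 349 204 ctr [398.63867736 253.98573778]
crop origin 195 206 ctr [244.47162864 255.49225005]
```

View pics/c6.png

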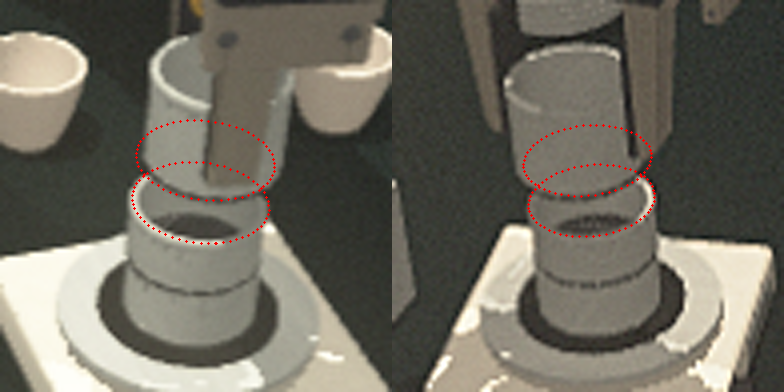

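```bash
python3 - <<'E'
from h import *
T=np.linspace(0,6.28,80)
g=np.array([.6445,.1015,.221-.069])
def circ(r,h,rx,ry):
    P=np.c_[r*np.cos(T),r*np.sin(T),np.full(80,h-.042)]
    R=cv2.Rodrigues(np.radians([rx,ry,0.]))[0]; return P@R.T+g
o=[]
for n,x0,y0 in(("scene",378,205),("side",312-120,205)):
    c=load(f"pics/{n}6.png.npz"); row=[]
    for t in((0,0),(-4,4)):
        im=cv2.imread(f"pics/{n}6.png")[y0:y0+60,x0:x0+66]; im=cv2.resize(im,None,fx=6,fy=6,interpolation=cv2.INTER_CUBIC)
        for r,h in((.029,.054),(.029,.008),(.021,0)):
            for p in proj(c,circ(r,h,*t)): cv2.circle(im,tuple(int(round(v)) for v in ((p-[x0,y0])*6+2.5)),1,(0,0,255),-1)
        row.append(im[:300])
    o.append(np.hstack(row))
cv2.imwrite("pics/c7.png",np.vstack(o))
E
```

```text
(no output)
```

View pics/c7.png

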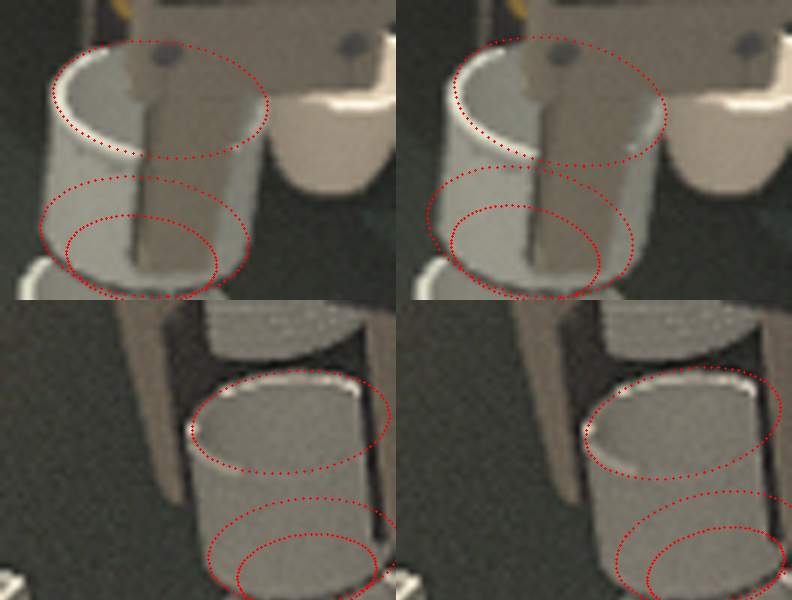

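Request:
{"op": "play_rows", "data": {"plan": [{"linear":[-0.2,-0.2,-0.4],"turn":[0,0,0],"fingers":5},{"linear":[0,0,-0.5],"turn":[0,0,0],"fingers":5},{"linear":[0,0,-0.5],"turn":[0,0,0],"fingers":5},{"linear":[0,0,-0.3],"turn":[0,0,0],"fingers":5},{"linear":[0,0,-0.3],"turn":[0,0,0],"fingers":5},{"linear":[0,0,0],"turn":[0,0,0],"fingers":5},{"linear":[0,0,0],"turn":[0,0,0],"fingers":5}]}}

```text
clock: 17.77
position: [0.6419, 0.0994, 0.2]
tool_rot: [[0.005, 1.0, -0.001], [1.0, -0.005, -0.0], [-0.0, -0.001, -1.0]]
wrist_force: [-0.2, -0.7, -0.9]
grip_width: 0.632
grasp_force: 15.0
```

Request:
{"op": "play_rows", "data": {"plan": [{"linear":[0,0,-0.1],"turn":[0,0,0],"fingers":5},{"linear":[0,0,-0.1],"turn":[0,0,0],"fingers":5},{"linear":[0,0,0],"turn":[0,0,0],"fingers":5},{"linear":[0,0,0],"turn":[0,0,0],"fingers":5}]}}

```text
clock: 18.1
position: [0.6422, 0.0995, 0.1988]
tool_rot: [[0.006, 1.0, 0.001], [1.0, -0.006, -0.0], [-0.0, 0.001, -1.0]]
wrist_force: [-1.1, -0.5, 1.5]
grip_width: 0.639
grasp_force: 15.0
```

Request:
{"op": "play_rows", "data": {"plan": [{"linear":[0,0,0],"turn":[0,0,0],"fingers":6.4},{"linear":[0,0,0],"turn":[0,0,0],"fingers":7.5},{"linear":[0,0,0],"turn":[0,0,0],"fingers":8.5},{"linear":[0,0,0],"turn":[0,0,0],"fingers":8.5},{"linear":[0,0,2],"turn":[0,0,0],"fingers":8.5},{"linear":[0,0,3],"turn":[0,0,0],"fingers":8.5},{"linear":[0,0,3],"turn":[0,0,0],"fingers":8.5},{"linear":[-1,-1.5,2],"turn":[0,0,0],"fingers":8.5},{"linear":[-1.8,-3,0],"turn":[0,0,0],"fingers":8.5},{"linear":[-1.8,-3,0],"turn":[0,0,0],"fingers":8.5}]}}

```text
clock: 18.93
position: [0.5962, 0.0255, 0.3]
tool_rot: [[0.002, 1.0, 0.004], [1.0, -0.002, 0.001], [0.001, 0.004, -1.0]]
wrist_force: [0.7, -1.3, -1.0]
grip_width: 0.924
grasp_force: 0.0
```

Request:
{"op": "play_rows", "data": {"plan": [{"linear":[-1.8,-3,-1],"turn":[0,0,0],"fingers":6},{"linear":[-1.8,-3,-1],"turn":[0,0,0],"fingers":6},{"linear":[-1.8,-3,-1],"turn":[0,0,0],"fingers":6},{"linear":[-1.8,-3,-1],"turn":[0,0,0],"fingers":6},{"linear":[-1.8,-3,-1],"turn":[0,0,0],"fingers":6},{"linear":[-1.8,-3,-1],"turn":[0,0,0],"fingers":6},{"linear":[-1.8,-3,-1],"turn":[0,0,0],"fingers":6},{"linear":[-1.8,-3,0],"turn":[0,0,0],"fingers":6},{"linear":[-1.3,-2.1,0],"turn":[0,0,0],"fingers":5},{"linear":[0,0,0],"turn":[0,0,0],"fingers":5}]}}

```text
clock: 19.77
position: [0.4359, -0.2415, 0.2279]
tool_rot: [[0.014, 1.0, -0.002], [1.0, -0.014, -0.002], [-0.002, -0.002, -1.0]]
wrist_force: [-0.9, -0.5, -0.2]
grip_width: 0.553
grasp_force: 0.0
```

Request:
{"op": "play_rows", "data": {"plan": [{"linear":[0,0,0],"turn":[0,0,0],"fingers":5},{"linear":[0,0,0],"turn":[0,0,0],"fingers":5}]}}

```text
clock: 19.93
position: [0.4396, -0.2357, 0.2286]
tool_rot: [[0.005, 1.0, 0.001], [1.0, -0.005, 0.0], [0.0, 0.001, -1.0]]
wrist_force: [0.5, 0.8, 0.4]
grip_width: 0.543
grasp_force: 0.0
```

```bash
python3 - <<'E'
from h import *
s=state();print(s["position"],s["tool_rot"][:,2])
c=cam("wrist","pics/w8.png");look(c,"pics/w8.png",[(.439,-.237,.029,.014),(.439,-.237,.009,.039)])
c=cam("side","pics/side8.png");look(c,"pics/side8.png",[(.6435,.099,.029,.142)],w=70);
cv2.imwrite("pics/c8.png",cv2.resize(np.hstack([cv2.imread("pics/w8c.png"),cv2.imread("pics/side8c.png")]),(800,400)))
E
```

```text
[ 0.43957422 -0.23574977  0.22860045] [ 9.38646667e-04  2.64671578e-04 -9.99999524e-01]
crop origin 239 159 ctr [309.5097121  229.90405651]
crop origin 172 164 ctr [242.19545242 234.50641565]
```

View pics/c8.png

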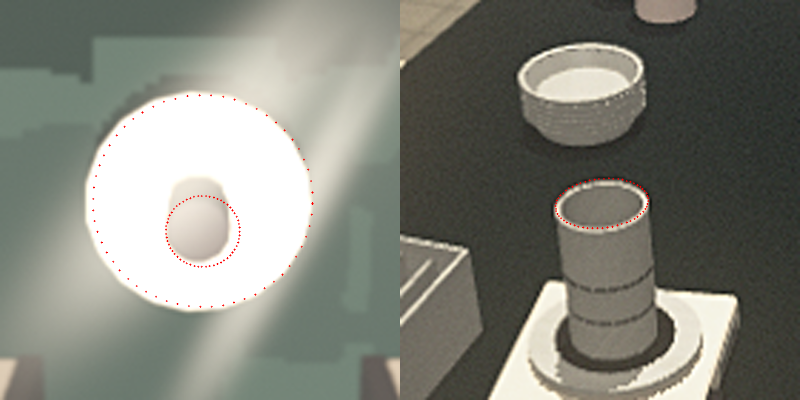

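Request:
{"op": "play_rows", "data": {"plan": [{"linear":[-0.1,-0.1,-3],"turn":[0,0,0],"fingers":5},{"linear":[0,0,-3],"turn":[0,0,0],"fingers":5},{"linear":[0,0,-3],"turn":[0,0,0],"fingers":5},{"linear":[0,0,-1.5],"turn":[0,0,0],"fingers":5},{"linear":[0,0,-1],"turn":[0,0,0],"fingers":5},{"linear":[0,0,0],"turn":[0,0,0],"fingers":5},{"linear":[0,0,0],"turn":[0,0,0],"fingers":5},{"linear":[0,0,0],"turn":[0,0,0],"fingers":5}]}}

```text
clock: 20.7
position: [0.4391, -0.2373, 0.1144]
tool_rot: [[0.005, 1.0, 0.002], [1.0, -0.005, -0.001], [-0.001, 0.002, -1.0]]
wrist_force: [-0.8, -0.2, 0.5]
grip_width: 0.543
grasp_force: 0.0
```

Request:
{"op": "play_rows", "data": {"plan": [{"linear":[-0.1,0,-0.5],"turn":[0,0,0],"fingers":5},{"linear":[0,0,-0.5],"turn":[0,0,0],"fingers":5},{"linear":[0,0,0],"turn":[0,0,0],"fingers":3},{"linear":[0,0,0],"turn":[0,0,0],"fingers":2.2},{"linear":[0,0,0],"turn":[0,0,0],"fingers":1.2},{"linear":[0,0,0],"turn":[0,0,0],"fingers":1.2},{"linear":[0,0,0],"turn":[0,0,0],"fingers":1.2},{"linear":[0,0,0],"turn":[0,0,0],"fingers":1.2},{"linear":[0,0,0],"turn":[0,0,0],"fingers":1.2},{"linear":[0,0,0],"turn":[0,0,0],"fingers":1.2}]}}

```text
clock: 21.53
position: [0.4372, -0.2375, 0.1035]
tool_rot: [[0.005, 1.0, 0.0], [1.0, -0.005, -0.0], [-0.0, 0.0, -1.0]]
wrist_force: [0.5, -0.7, 0.0]
grip_width: 0.187
grasp_force: 15.0
```

Request:
{"op": "play_rows", "data": {"plan": [{"linear":[0,0,2],"turn":[0,0,0],"fingers":1.2},{"linear":[0,0,3],"turn":[0,0,0],"fingers":1.2},{"linear":[0,0,3.5],"turn":[0,0,0],"fingers":1.2},{"linear":[1,1,3],"turn":[0,0,0],"fingers":1.2},{"linear":[1.5,2,2.5],"turn":[0,0,0],"fingers":1.2},{"linear":[1.5,2.5,2.5],"turn":[0,0,0],"fingers":1.2},{"linear":[1.7,2.8,2],"turn":[0,0,0],"fingers":1.2},{"linear":[1.7,2.8,0.5],"turn":[0,0,0],"fingers":1.2},{"linear":[1.7,2.8,0],"turn":[0,0,0],"fingers":1.2},{"linear":[1.7,2.8,0],"turn":[0,0,0],"fingers":1.2}]}}

```text
clock: 22.37
position: [0.5455, -0.0693, 0.294]
tool_rot: [[0.006, 1.0, 0.001], [1.0, -0.006, -0.001], [-0.001, 0.001, -1.0]]
wrist_force: [0.7, 0.5, -1.2]
grip_width: 0.188
grasp_force: 15.0
```

Request:
{"op": "play_rows", "data": {"plan": [{"linear":[1.7,2.8,0],"turn":[0,0,0],"fingers":1.2},{"linear":[1.7,2.8,0],"turn":[0,0,0],"fingers":1.2},{"linear":[1.7,2.8,0],"turn":[0,0,0],"fingers":1.2},{"linear":[1.7,2.8,0],"turn":[0,0,0],"fingers":1.2},{"linear":[1.5,2.8,0],"turn":[0,0,0],"fingers":1.2},{"linear":[1,1.8,0],"turn":[0,0,0],"fingers":1.2},{"linear":[0.5,1.1,0],"turn":[0,0,0],"fingers":1.2},{"linear":[0,0,0],"turn":[0,0,0],"fingers":1.2},{"linear":[0,0,0],"turn":[0,0,0],"fingers":1.2},{"linear":[0,0,0],"turn":[0,0,0],"fingers":1.2}]}}

```text
clock: 23.2
position: [0.6426, 0.0965, 0.293]
tool_rot: [[0.007, 1.0, -0.001], [1.0, -0.007, -0.002], [-0.002, -0.001, -1.0]]
wrist_force: [-0.7, -0.5, -0.6]
grip_width: 0.187
grasp_force: 15.0
```

Request:
{"op": "play_rows", "data": {"plan": [{"linear":[0,0.1,-1],"turn":[0,0,0],"fingers":1.2},{"linear":[0,0,-1.5],"turn":[0,0,0],"fingers":1.2},{"linear":[0,0,-1.3],"turn":[0,0,0],"fingers":1.2},{"linear":[0,0,0],"turn":[0,0,0],"fingers":1.2},{"linear":[0,0,0],"turn":[0,0,0],"fingers":1.2},{"linear":[0,0,0],"turn":[0,0,0],"fingers":1.2}]}}

```text
clock: 23.7
position: [0.6432, 0.0992, 0.2556]
tool_rot: [[0.006, 1.0, 0.0], [1.0, -0.006, 0.0], [0.0, 0.0, -1.0]]
wrist_force: [-0.6, -1.1, -0.8]
grip_width: 0.187
grasp_force: 15.0
```

```bash
python3 - <<'E'
from h import *
s=state();p=s["position"];print(p,s["tool_rot"][:,2])
o=[]
for n in("scene","side"):
    c=cam(n,f"pics/{n}9.png");look(c,f"pics/{n}9.png",[(.643,.099,.029,.142),(p[0],p[1],.029,p[2]-.1035+.014)],w=33,k=6);o.append(cv2.imread(f"pics/{n}9c.png"))
cv2.imwrite("pics/c9.png",np.hstack(o))
E
```

```text
[0.64318604 0.09919651 0.25563791] [ 3.56934164e-04  3.50908736e-05 -9.99999936e-01]
crop origin 368 198 ctr [401.26457431 231.56493357]
crop origin 209 201 ctr [242.44830481 234.55127019]
```

View pics/c9.png

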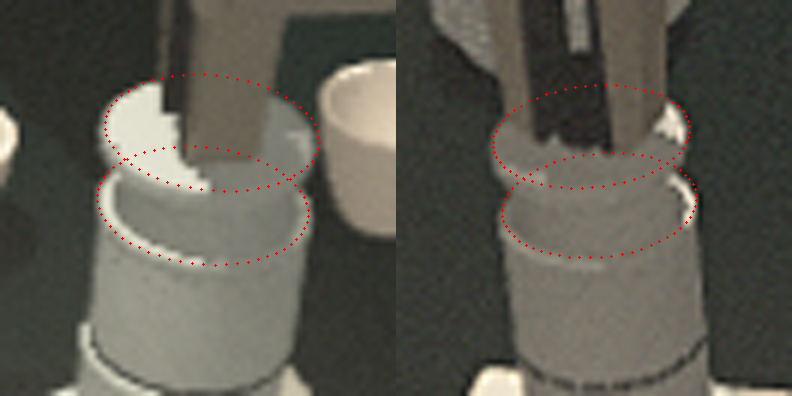

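Request:
{"op": "play_rows", "data": {"plan": [{"linear":[0,0,-0.5],"turn":[0,0,0],"fingers":1.2},{"linear":[0,0,-0.4],"turn":[0,0,0],"fingers":1.2},{"linear":[0,0,-0.4],"turn":[0,0,0],"fingers":1.2},{"linear":[0,0,-0.3],"turn":[0,0,0],"fingers":1.2},{"linear":[0,0,-0.1],"turn":[0,0,0],"fingers":1.2},{"linear":[0,0,0],"turn":[0,0,0],"fingers":1.2},{"linear":[0,0,0],"turn":[0,0,0],"fingers":1.2}]}}

```text
clock: 24.38
position: [0.643, 0.0996, 0.2383]
tool_rot: [[0.005, 1.0, 0.0], [1.0, -0.005, 0.0], [0.0, 0.0, -1.0]]
wrist_force: [-0.3, -0.4, -0.4]
grip_width: 0.192
grasp_force: 15.0
```

Request:
{"op": "play_rows", "data": {"plan": [{"linear":[0,0,-0.1],"turn":[0,0,0],"fingers":1.2},{"linear":[0,0,0],"turn":[0,0,0],"fingers":1.2},{"linear":[0,0,0],"turn":[0,0,0],"fingers":1.2}]}}

```text
clock: 24.63
position: [0.6432, 0.0996, 0.2376]
tool_rot: [[0.005, 1.0, 0.001], [1.0, -0.005, 0.0], [0.0, 0.001, -1.0]]
wrist_force: [0.2, 0.6, -0.1]
grip_width: 0.19
grasp_force: 15.0
```

Essentially seated (target 0.2375). Open and withdraw upward.

Request:
{"op": "play_rows", "data": {"plan": [{"linear":[0,0,0],"turn":[0,0,0],"fingers":2.4},{"linear":[0,0,0],"turn":[0,0,0],"fingers":4},{"linear":[0,0,0],"turn":[0,0,0],"fingers":5},{"linear":[0,0,0],"turn":[0,0,0],"fingers":5},{"linear":[0,0,2],"turn":[0,0,0],"fingers":5},{"linear":[0,0,3],"turn":[0,0,0],"fingers":5},{"linear":[0,0,3],"turn":[0,0,0],"fingers":5},{"linear":[-1,-2,2],"turn":[0,0,0],"fingers":5},{"linear":[-2,-3,0],"turn":[0,0,0],"fingers":5},{"linear":[-2,-3,0],"turn":[0,0,0],"fingers":5}]}}

```text
clock: 25.47
position: [0.593, 0.02, 0.3389]
tool_rot: [[0.003, 1.0, 0.003], [1.0, -0.003, 0.0], [0.0, 0.003, -1.0]]
wrist_force: [1.0, -0.7, -1.1]
grip_width: 0.544
grasp_force: 0.0
```

Request:
{"op": "play_rows", "data": {"plan": [{"linear":[-2,-3,0],"turn":[0,0,0],"fingers":5},{"linear":[-2,-3,0],"turn":[0,0,0],"fingers":5},{"linear":[-2,-3,0],"turn":[0,0,0],"fingers":5},{"linear":[0,0,0],"turn":[0,0,0],"fingers":5},{"linear":[0,0,0],"turn":[0,0,0],"fingers":5},{"linear":[0,0,0],"turn":[0,0,0],"fingers":5}]}}

```text
clock: 25.97
position: [0.5333, -0.07, 0.3378]
tool_rot: [[0.006, 1.0, 0.001], [1.0, -0.006, 0.0], [0.0, 0.001, -1.0]]
wrist_force: [-0.2, 0.2, -0.6]
grip_width: 0.541
grasp_force: 0.0
```

```bash
python3 - <<'E'
from h import *
o=[]
for n in("scene","side"):
    c=cam(n,f"pics/{n}10.png");p=proj(c,[[.58,.11,.09]])[0].astype(int)
    x0,y0=p-[66,90]; im=cv2.imread(f"pics/{n}10.png")[y0:y0+180,x0:x0+132];o.append(cv2.resize(im,None,fx=3,fy=3,interpolation=cv2.INTER_CUBIC))
cv2.imwrite("pics/c10.png",np.hstack(o))
E
```

```text
(no output)
```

View pics/c10.png

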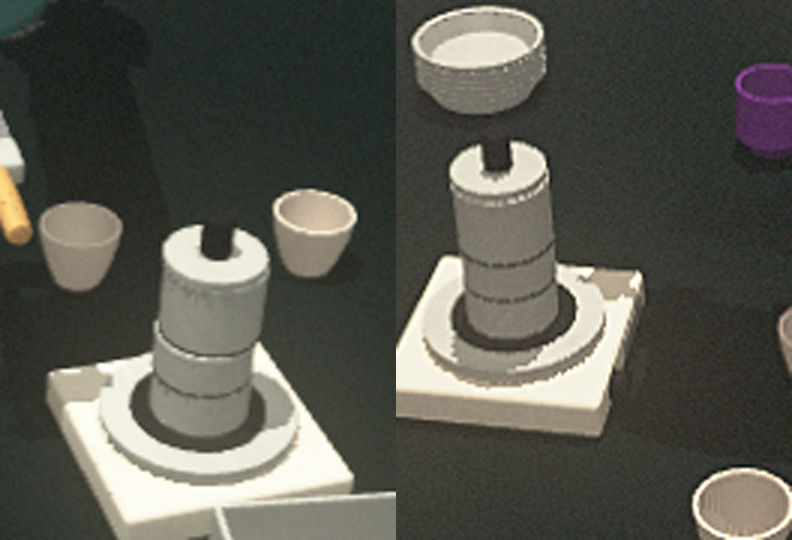

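```bash
python3 -c "
from cell import close_job
print(close_job())"
```

```text
the job is handed in; nothing more can be done
None
```

The stack stands free and level in the middle of the pad (pan, fine sieve, coarse sieve, lid), with each part seated at its expected height and neither crucible touched; I handed the job in at about 26 s.

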